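# Enter the key code and stow the bearing in the parts drawer

### The job

Put the bearing away in the parts cabinet: press the cabinet's keys one at a time in the order green, yellow, blue (leave the red key alone), and only then pull the upper drawer out as far as it goes. Set the bearing down gently so that it lies flat on the floor of that drawer, and leave the drawer fully out, the lower drawer shut and the other things on the bench where they are.

Things in the scene. Friction and masses are not known exactly. Their poses are not given: they have to be found in the camera images.
- cabinet: Blue steel parts cabinet fixed to the bench, 170 (x) x 240 (y) x 116 mm high, two grey drawers one above the other. Origin: centre of its underside on the bench top; +z up; its front is its -x side (the drawers slide out along its -x). A black key panel, 64 x 216 x 8 mm, lies on the middle of its top with four round push keys in a row along the cabinet's y, 50 mm apart.
- drawer (a joint): Slide of the upper drawer in m: 0 shut, 0.095 fully out at its stop. It stays where it is left.
- lower_drawer (a joint): Slide of the lower drawer in m: 0 shut, 0.095 fully out.
- drawer_handle (a point): Middle of the upper drawer's steel bar handle: bar 11 mm thick, 100 mm long along the cabinet's y, its axis 35 mm in front of the drawer's face and 28 mm below the cabinet's top; it moves with the drawer. Axes as the cabinet's. The lower drawer's like bar is 53 mm below it.
- drawer_floor (a point): Centre of the upper drawer's inner floor (65 mm above the bench), moving with the drawer; axes as the cabinet's. The tray is inside 142 mm (x) by 216 mm (y), its side walls rise 34 mm above the floor and its front 46 mm. Fully out, the floor is open from above from its front wall, 71 mm in front of this point (cabinet -x), to 20 mm behind this point; farther back it lies under the cabinet.
- bearing: Steel ball bearing lying flat on the bench, 52 mm diameter, 15 mm high, about 0.14 kg, loose. Origin: centre of its underside; z up.
- green_top (a point): Centre of the top of the green push key (28 mm diameter, in a metal ring of 44 mm, its top 146 mm above the bench and 10 mm above the ring when up); it moves down with the key. Press straight down.
- green (a joint): Travel of the green key in m: 0 up, 0.006 fully pressed; it springs back, and needs about 5 N.
- yellow_top (a point): Centre of the top of the yellow push key (28 mm diameter, in a metal ring of 44 mm, its top 146 mm above the bench and 10 mm above the ring when up); it moves down with the key. Press straight down.
- yellow (a joint): Travel of the yellow key in m: 0 up, 0.006 fully pressed; it springs back, and needs about 5 N.
- blue_top (a point): Centre of the top of the blue push key (28 mm diameter, in a metal ring of 44 mm, its top 146 mm above the bench and 10 mm above the ring when up); it moves down with the key. Press straight down.
- blue (a joint): Travel of the blue key in m: 0 up, 0.006 fully pressed; it springs back, and needs about 5 N.
- red_top (a point): Centre of the top of the red push key (28 mm diameter, in a metal ring of 44 mm, its top 146 mm above the bench and 10 mm above the ring when up); it moves down with the key. Press straight down.
- red (a joint): Travel of the red key in m: 0 up, 0.006 fully pressed; it springs back, and needs about 5 N.
- planet_carrier: dark grey steel planet carrier shaft standing upright, 64 x 64 x 136 mm high, loose. Bystander. Origin: centre of its underside.
- oil_pump: small silvery oil pump, 69 x 78 x 33 mm, loose. Bystander. Origin: centre of its underside.
- piston_pin: bright aluminium piston pin standing upright, 30 mm diameter, 62 mm high, loose. Bystander. Origin: centre of its underside.
- tape: roll of blue tape lying flat, 84 mm diameter, 19 mm high, loose. Bystander. Origin: centre of its underside.
Things that resemble listed ones, but are neither listed nor needed, are in the scene too. What is shaped like the bearing but brown or turquoise is not meant.

How it is judged:
On the way, in this order (a step that is already met when the one before it is completed fails the run):
1. green key pressed alone, drawer still shut (value of joint green above 0.0042 m and value of joint each of yellow, blue, red below 0.002 m and value of joint drawer below 0.01 m), for 0.02 s.
2. yellow key pressed alone, drawer still shut (value of joint yellow above 0.0042 m and value of joint each of green, blue, red below 0.002 m and value of joint drawer below 0.01 m), for 0.02 s.
3. blue key pressed alone, drawer still shut (value of joint blue above 0.0042 m and value of joint each of green, yellow, red below 0.002 m and value of joint drawer below 0.01 m), for 0.02 s.
4. upper drawer pulled out to its stop, keys up, bearing not yet in it (value of joint drawer above 0.09 m and not (x of bearing in the frame of drawer_floor between -0.05 and 0.05 m and y of bearing in the frame of drawer_floor between -0.09 and 0.09 m and z of bearing in the frame of drawer_floor between -0.006 and 0.006 m and angle between bearing's own z axis and vertical below 0.1 rad) and value of joint each of green, yellow, blue, red below 0.002 m), for 0.2 s.
5. bearing lies flat on the floor of the upper drawer (x of bearing in the frame of drawer_floor between -0.05 and 0.05 m and y of bearing in the frame of drawer_floor between -0.09 and 0.09 m and z of bearing in the frame of drawer_floor between -0.006 and 0.006 m and angle between bearing's own z axis and vertical below 0.1 rad), for 0.2 s.
At the end, for the whole second after the job is handed in: The bearing lies flat and at rest on the floor of the upper drawer, released; the upper drawer is within 5 mm of its stop, the lower drawer shut within 5 mm, all keys up (all of step 5 and value of joint drawer above 0.09 m and value of joint lower_drawer below 0.005 m and linear speed of bearing below 0.02 m/s and contact force between the fingers and bearing below 0.1 N and value of joint each of green, yellow, blue, red below 0.002 m); the robot touches nothing.
It fails at once if the red key is pressed (value of joint red above 0.003 m).
It fails at once if two keys are pressed at once (value of joint each of green, yellow above 0.003 m or value of joint each of green, blue above 0.003 m or value of joint each of green, red above 0.003 m or value of joint each of yellow, blue above 0.003 m or value of joint each of yellow, red above 0.003 m or value of joint each of blue, red above 0.003 m).
It fails at once if the lower drawer is pulled out (value of joint lower_drawer above 0.02 m).
It fails at once if the bearing is dropped or thrown into the drawer (x of bearing in the frame of drawer_floor between -0.05 and 0.05 m and y of bearing in the frame of drawer_floor between -0.09 and 0.09 m and z of bearing in the frame of drawer_floor between -0.01 and 0.04 m and linear speed of bearing above 0.65 m/s).
It fails at once if a bystander is shifted more than 30 mm or knocked over (distance of any of planet_carrier, oil_pump, piston_pin, tape from where it was at the start of the episode above 0.03 m or angle between any of planet_carrier, oil_pump, piston_pin, tape's own z axis and vertical above 0.5 rad).
It also fails if it takes over 67 s, if anything falls off the work surface, if the arm or the gripper's body presses on something with over 40 N, if the wrist force passes 120 N, or if a joint passes its speed limit or range.

### The arm

A 6-joint arm with a two-finger parallel gripper is mounted at the origin on a cart in front of the work surface, level with it; the furniture and walls round the work are solid. World frame = base frame: x ahead of the robot, y to its left, z up, the work surface at z = 0. Lengths are in m, angles in rad, forces in N, time in s.
With the tool pointing down it reaches from about 0.375 to 0.9 m from the base axis. Payload 3.1 kg.
Tool frame: the origin (TCP) lies midway between the tips of the shut fingers; the grasp point (between the pads) lies 19 mm behind it (manip.pinch_z is the distance from the TCP to the grasp point, in m); z points along the fingers, y is the line along which they close (so a half turn about z gives the same grasp; the last joint's range is limited). The gripper opens to 85 mm and grips with 20 to 120 N. Pads are 22 mm wide; open, the fingers measure 114 mm over their backs; the gripper's body (76 mm by 85 mm) begins 54 mm behind the grasp point. The pads swing forward as they close: fully open they stand 13 mm farther back than shut.
Start: joints at [-1.286, 0.527, 1.433, -0, 1.181, -0.178], TCP at [0.28, -0.559, 0.202] pointing down, gripper open.
Joint ranges: [-3.08, 3.08], [-0.75, 2.2], [0.22, 2.44], [-1.43, 4.57], [0, 2.65], [-2.85, 2.85]. Speed limits (rad/s): [2.79, 2.79, 3.14, 3.14, 3.14, 3.14].

### API

Orientations are given as a unit quaternion [x, y, z, w].
In Python, from station import manip, viewer, ticket gives the robot as it stands.
- The arm moves only by the shell command python3 -m creep 'ROWS' [FORCE]. ROWS is JSON, a list of rows, each an object with "slide": the shift along the tool's x, y, z in cm, a list of three; "angular": the turn, a rotation vector about the tool's x, y, z in rad, a list of three; "claw": the opening, from -1 (shut) to 1 (fully open). A call has 1 to 10 rows; each row shifts and turns the commanded pose from where the row before left it, along the tool's axes as they then stand; what a row does not reach is not made up. A row lasts 1/12 s, in which the tool goes at most 41.7 mm and 7.16 degrees, less where a joint would pass 70% of its speed; a pose out of reach is approached as far as the arm can. A call with a gripper value outside its range is refused whole. The fingers move at their own pace and stop on an object; FORCE is the grip in N (left out, the last holds). Time passes only in rows, so rows that do not move let the fingers close. It gives the time, the measured TCP pose, the force, the opening and the grip force at its end, in the units of the state.
- manip.sense(): the state, without advancing time (a new reading comes with each control period).
- viewer.snapshot(name): name is "side" or "top"; returns the picture (420x560x3 uint8, blue, green, red); there is no depth.
- viewer.calibration(name): a dict with "fov_y" (degrees; the focal length in pixels is half the picture's height over the tangent of half this angle, whatever the lens; pixels are square), "cx", "cy" (the principal point, pixels), "T" (4x4, takes a point from camera to world coordinates). Camera axes: x right, y up, looking along -z (the intrinsics and any distortion apply to the point x, -y, -z); pixel columns grow to the right and rows downward; lengths in m; the calibration is good to about 2 mm. A picture is of the moment at which its call begins. calibration takes no time and is no camera call.
- ticket.sign_off(): hands the job in; it is judged then, once.
The state is a dict: "t": time; "q": joint angles; "qd": joint speeds; "tau": joint torques, N m; "tcp_pos": TCP position; "tool_rot": TCP orientation; "force": force on the tool from outside, world axes, zero at the start; "ft_torque": the same for the moment, N m; "finger_gap": opening from 0.0 (shut) to 1.0 (fully open); "gripper_force": force on a finger pad.
Only numpy, scipy, OpenCV 4.12 (cv2) and the standard library are available. Lean on these libraries where they do the work, as an engineer would, in place of code of your own. Each camera call takes 0.05 s, during which the arm holds its last target. There are 200 camera calls.

## Working session

There is one attempt and no reset: what is moved stays moved. The work goes in short steps, Python scripts to look and compute and a shell command to move; the robot and the scene stay as the last step left them, time stands still between calls to the robot, and variables do not carry over. Pictures are saved under pics/ and viewed, at most 10 in all, crops included, and the job is handed in when it is done.

```bash
mkdir -p pics; ls; python3 - <<'E'
from station import manip, viewer
import cv2
for n in("side","top"):
    cv2.imwrite(f"pics/{n}0.png",viewer.snapshot(n)); print(n,viewer.calibration(n))
print(manip.sense(), manip.pinch_z)
E
```

```text
pics
side {'fov_y': 44.40268041365314, 'cx': 271.66528298547763, 'cy': 210.42549457633893, 'T': array([[-0.88931684,  0.26226006, -0.37461342,  0.05020868],
       [-0.45706606, -0.48405552,  0.7461775 ,  1.29399583],
       [ 0.01435886,  0.8348113 ,  0.5503489 ,  1.0331707 ],
       [ 0.        ,  0.        ,  0.        ,  1.        ]])}
top {'fov_y': 57.24529023715186, 'cx': 275.57153452705654, 'cy': 210.94470645980297, 'T': array([[-0.02560898,  0.9914781 , -0.12773156,  0.52975277],
       [-0.99918189, -0.0213859 ,  0.03432489,  0.0686821 ],
       [ 0.03130072,  0.12850609,  0.99121463,  1.16200313],
       [ 0.        ,  0.        ,  0.        ,  1.        ]])}
{'t': 0.1, 'q': array([-1.28550335e+00,  5.28361378e-01,  1.43378036e+00,  3.09996980e-05,
        1.18138799e+00, -1.78494210e-01]), 'qd': array([-0.0001815 , -0.00152143, -0.00329249, -0.00300574, -0.00014583,
        0.00060093]), 'tau': array([-1.53722453e-04, -4.43303561e+01, -1.78586644e+01, -1.56990141e-04,
        3.90075831e-03, -7.08302494e-06]), 'tcp_pos': array([ 0.27942567, -0.55828069,  0.20143682]), 'tool_rot': array([ 9.73233852e-01,  2.29814992e-01, -3.73813022e-05, -9.67919588e-04]), 'force': array([ 0.6354507 , -0.37029877, -0.73458794]), 'ft_torque': array([-0.00783993,  0.03091136, -0.05101823]), 'gripper_force': 0.0, 'finger_gap': 0.9970902184565745} 0.0187
```

View pics/top0.png

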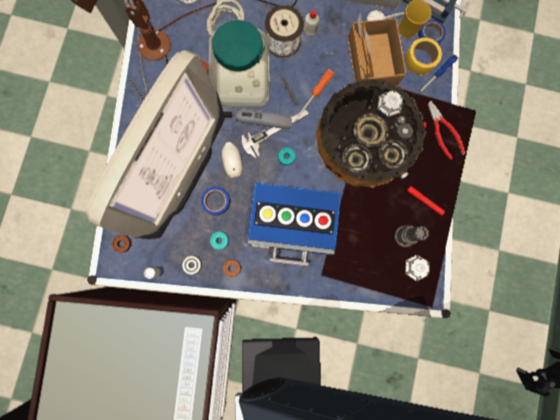

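View pics/side0.png

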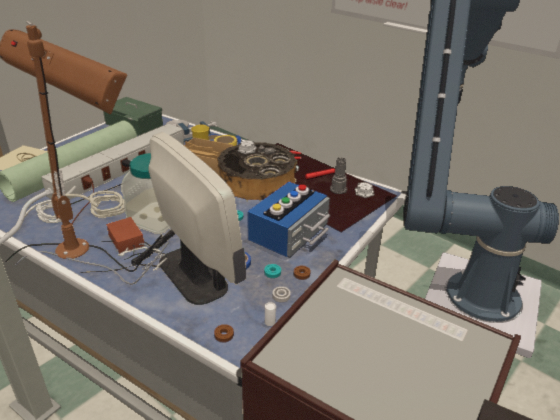

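The top view has image up = +x and left = +y. The cabinet is near (292,218), with its keys running left to right yellow, green, blue, red. The steel bearing is at about (191,265), with turquoise and brown rings around it. The piston pin is at (151,272) and the tape at (216,200). I'll enlarge it to get closer readings.

```bash
cat >h.py <<'E'
import numpy as np
from station import manip, viewer
def ray(n,u,v):
    c=viewer.calibration(n);f=210/np.tan(np.radians(c["fov_y"]/2));T=c["T"]
    return T[:3,3],T[:3,:3]@np.array([(u-c["cx"])/f,-(v-c["cy"])/f,-1])
def px(n,u,v,z):
    o,d=ray(n,u,v);return o+d*(z-o[2])/d[2]
def proj(n,p):
    c=viewer.calibration(n);f=210/np.tan(np.radians(c["fov_y"]/2));T=c["T"]
    q=T[:3,:3].T@(np.array(p)-T[:3,3]);return c["cx"]-f*q[0]/q[2],c["cy"]+f*q[1]/q[2]
E
python3 - <<'E'
import cv2
a=cv2.imread("pics/top0.png")[175:295,130:350]
b=cv2.resize(a,None,fx=3.6,fy=3.6,interpolation=cv2.INTER_CUBIC);cv2.imwrite("pics/topc.png",b)
a=cv2.imread("pics/side0.png")[170:330,220:400]
cv2.imwrite("pics/sidec.png",cv2.resize(a,None,fx=3.7,fy=3.7,interpolation=cv2.INTER_CUBIC))
E
```

```text
(no output)
```

View pics/topc.png

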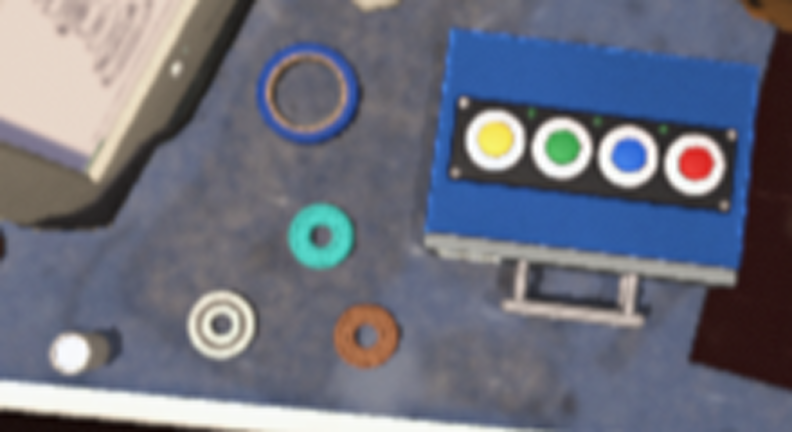

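View pics/sidec.png

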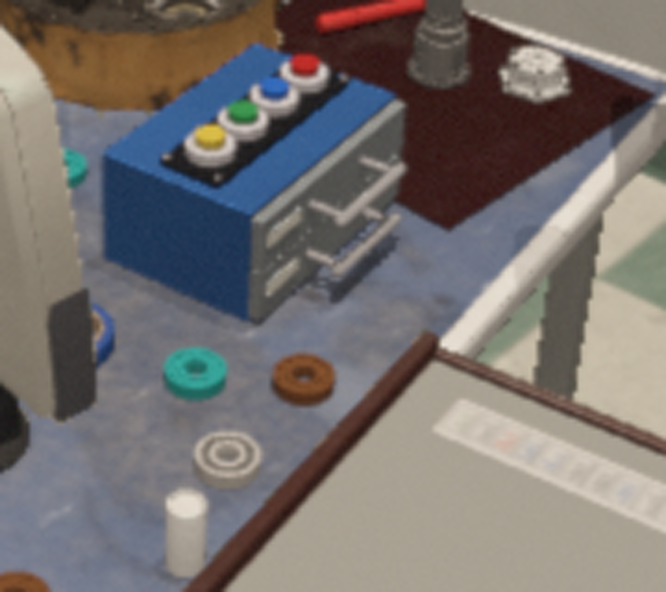

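In the enlarged top crop, the key centres are yellow (495,139), green (562,147), blue (628,156) and red (695,163). The bearing is at (222,324) and the handle bar runs from (505,305) to (642,321). In the side crop the keys are at (210,137), (243,111), (275,88), (304,65), and the bearing is at (228,455).

```bash
python3 - <<'E'
from h import *
T=lambda u,v:((u+.5)/3.6+129.5,(v+.5)/3.6+174.5)
S=lambda u,v:((u+.5)/3.7+219.5,(v+.5)/3.7+169.5)
def tri(*rs):
    A=0;b=0
    for o,d in rs:
        d=d/np.linalg.norm(d);P=np.eye(3)-np.outer(d,d);A=A+P;b=b+P@o
    return np.linalg.solve(A,b)
K=dict(yellow=((495,139),(210,137)),green=((562,147),(243,111)),blue=((628,156),(275,88)),red=((695,163),(304,65)))
P={}
for k,(t,s) in K.items():
    a=px("top",*T(*t),.146);P[k]=a
    print(k,a.round(4),px("side",*S(*s),.146).round(4),tri(ray("top",*T(*t)),ray("side",*S(*s))).round(4))
print("bear",px("top",*T(222,324),.015).round(4),px("side",*S(228,455),.015).round(4))
d=P["yellow"]-P["red"];yaw=np.arctan2(-d[0],d[1]);c=sum(P.values())/4
print("yaw",yaw,np.linalg.norm(d),"c",c)
R=np.array([[np.cos(yaw),-np.sin(yaw)],[np.sin(yaw),np.cos(yaw)]])
print("handle pred",c[:2]+R@[-.12,0],"obs",px("top",*T(573,313),.093).round(4))
for s in(-1,1):print("front corner pred",c[:2]+R@[-.085,s*.12])
print("obs",px("top",*T(425,240),.116).round(4),px("top",*T(737,275),.116).round(4))
print("back obs",px("top",*T(452,31),.116).round(4),px("top",*T(759,65),.116).round(4))
print("pin",px("top",*T(72,353),.062),"tape",px("top",*T(308,92),.019),"turq",px("top",*T(322,237),.015),"brown",px("top",*T(367,336),.015))
print("edge",px("top",*T(230,395),0))
E
```

```text
yellow [0.655  0.0561 0.146 ] [0.6508 0.0647 0.146 ] [0.6555 0.0559 0.1396]
green [0.6479 0.0067 0.146 ] [0.6442 0.0136 0.146 ] [0.6481 0.0062 0.1408]
blue [ 0.6402 -0.042   0.146 ] [ 0.636  -0.0347  0.146 ] [ 0.6402 -0.0428  0.1405]
red [ 0.6339 -0.0915  0.146 ] [ 0.6298 -0.0836  0.146 ] [ 0.634  -0.0926  0.1401]
bear [0.5241 0.2803 0.015 ] [0.5212 0.2848 0.015 ]
yaw -0.1421204898799577 0.14914024753869762 c [ 0.64423883 -0.01768135  0.146     ]
handle pred [ 0.52544868 -0.00068424] obs [ 0.5259 -0.0012  0.093 ]
front corner pred [ 0.5430987  -0.12443187]
front corner pred [0.57709291 0.11314841]
obs [0.5833 0.1101 0.116 ] [ 0.5512 -0.1246  0.116 ]
back obs [0.7429 0.0868 0.116 ] [ 0.7117 -0.1489  0.116 ]
pin [0.50500987 0.38735946 0.062     ] tape [0.7133735  0.20900703 0.019     ] turq [0.59295118 0.19869508 0.015     ] brown [0.51133845 0.16265624 0.015     ]
edge [0.46613965 0.27642919 0.        ]
```

```bash
cat >>h.py <<'E'
from scipy.spatial.transform import Rotation as Ro
def go(p,phi=None):
    s=manip.sense();R=Ro.from_quat(s["tool_rot"]).as_matrix()
    f=np.arctan2(R[1,0],R[0,0])
    print("tcp",s["tcp_pos"].round(4),"phi",f.round(4),"tilt",np.arccos(-R[2,2]).round(4),"F",s["force"].round(1),"gap",round(s["finger_gap"],3),"t",s["t"],"q",s["q"].round(2))
    print("slide cm now",(R.T@(np.array(p)-s["tcp_pos"])*100).round(2))
    if phi is not None:
        c,n=np.cos(phi),np.sin(phi);Q=np.array([[c,n,0],[n,-c,0],[0,0,-1]]).T
        rv=Ro.from_matrix(R.T@Q).as_rotvec();print("turn",rv.round(4),"slide after turn",(Q.T@(np.array(p)-s["tcp_pos"])*100).round(2))
CAB=np.array([.644,-.0175]);YAW=-.142
def cab(x,y,z):
    return np.array([*(CAB+[np.cos(YAW)*x-np.sin(YAW)*y,np.sin(YAW)*x+np.cos(YAW)*y]),z])
E
R='{"slide":[2.9,-1.7,-0.2],"angular":[0,0,0],"claw":-1}'
python3 -m creep '[{"slide":[2.9,-1.7,-0.2],"angular":[0,0,0],"claw":-1},{"slide":[2.9,-1.7,-0.2],"angular":[0,0,0],"claw":-1},{"slide":[2.9,-1.7,-0.2],"angular":[0,0,0],"claw":-1},{"slide":[2.9,-1.7,-0.2],"angular":[0,0,0],"claw":-1},{"slide":[2.9,-1.7,-0.2],"angular":[0,0,0],"claw":-1},{"slide":[2.9,-1.7,-0.2],"angular":[0,0,0],"claw":-1},{"slide":[2.9,-1.7,-0.2],"angular":[0,0,0],"claw":-1},{"slide":[2.9,-1.7,-0.2],"angular":[0,0,0],"claw":-1},{"slide":[2.9,-1.7,-0.2],"angular":[0,0,0],"claw":-1},{"slide":[2.9,-1.7,-0.2],"angular":[0,0,0],"claw":-1}]'
python3 -m creep '[{"slide":[2.9,-1.7,-0.2],"angular":[0,0,0],"claw":-1},{"slide":[2.9,-1.7,-0.2],"angular":[0,0,0],"claw":-1},{"slide":[2.9,-1.7,-0.2],"angular":[0,0,0],"claw":-1},{"slide":[2.9,-1.7,-0.2],"angular":[0,0,0],"claw":-1},{"slide":[2.9,-1.7,-0.2],"angular":[0,0,0],"claw":-1},{"slide":[2.9,-1.7,-0.2],"angular":[0,0,0],"claw":-1},{"slide":[2.9,-1.7,-0.2],"angular":[0,0,0],"claw":-1},{"slide":[2.9,-1.7,-0.2],"angular":[0,0,0],"claw":-1},{"slide":[2.9,-1.7,-0.2],"angular":[0,0,0],"claw":-1},{"slide":[0,0,0],"angular":[0,0,0],"claw":-1}]'
python3 -m creep '[{"slide":[0,0,0],"angular":[0,0,-0.12],"claw":-1},{"slide":[0,0,0],"angular":[0,0,-0.12],"claw":-1},{"slide":[0,0,0],"angular":[0,0,-0.12],"claw":-1},{"slide":[0,0,0],"angular":[0,0,-0.12],"claw":-1},{"slide":[0,0,0],"angular":[0,0,-0.12],"claw":-1},{"slide":[0,0,0],"angular":[0,0,-0.12],"claw":-1},{"slide":[0,0,0],"angular":[0,0,-0.12],"claw":-1},{"slide":[0,0,0],"angular":[0,0,-0.12],"claw":-1},{"slide":[0,0,0],"angular":[0,0,0],"claw":-1},{"slide":[0,0,0],"angular":[0,0,0],"claw":-1}]'
python3 -c "
from h import *
go([.647,.0075,.165],1.429)"
```

```text
t: 0.93
tcp_pos: [0.4633, -0.2754, 0.2221]
tool_rot: [0.973, 0.23, -0.0, -0.0]
force: [0.2, -0.2, 0.1]
finger_gap: -0.003
gripper_force: 0.0
t: 1.77
tcp_pos: [0.6307, -0.0182, 0.2403]
tool_rot: [0.973, 0.232, 0.002, -0.001]
force: [-0.0, -0.4, -0.7]
finger_gap: 0.002
gripper_force: 0.0
t: 2.6
tcp_pos: [0.6274, -0.024, 0.2399]
tool_rot: [0.758, 0.652, -0.0, -0.0]
force: [1.0, 0.3, 0.3]
finger_gap: 0.002
gripper_force: 0.0
tcp [ 0.6274 -0.024   0.2399] phi 1.4204 tilt 0.0011 F [1.  0.3 0.3] gap 0.002 t 2.6 q [-0.22  0.49  1.38 -0.    1.27 -0.07]
slide cm now [3.41 1.48 7.49]
turn [-0.0011  0.0001 -0.0086] slide after turn [3.39 1.5  7.49]
```

```bash
python3 -m creep '[{"slide":[1.1,0.5,1.8],"angular":[0,0,-0.009],"claw":-1},{"slide":[1.1,0.5,1.8],"angular":[0,0,0],"claw":-1},{"slide":[1.2,0.5,1.9],"angular":[0,0,0],"claw":-1},{"slide":[0,0,1],"angular":[0,0,0],"claw":-1},{"slide":[0,0,0],"angular":[0,0,0],"claw":-1},{"slide":[0,0,0],"angular":[0,0,0],"claw":-1}]'
python3 - <<'E'
from h import *
import cv2
go([.647,.0075,.146],1.429)
a=viewer.snapshot("side")[190:260,250:340];b=viewer.snapshot("top")[170:270,220:360]
a=cv2.resize(a,(540,420),interpolation=cv2.INTER_CUBIC)
cv2.imwrite("pics/g.png",a)
cv2.imwrite("pics/gt.png",b)
E
```

```text
t: 3.1
tcp_pos: [0.6469, 0.0075, 0.1748]
tool_rot: [0.755, 0.656, -0.001, -0.001]
force: [0.3, -0.3, 0.5]
finger_gap: -0.005
gripper_force: 0.0
tcp [0.6469 0.0075 0.1748] phi 1.4317 tilt 0.0019 F [ 0.3 -0.3  0.5] gap -0.005 t 3.1 q [-0.16  0.59  1.4  -0.    1.16 -0.02]
slide cm now [0.   0.02 2.88]
turn [-0.0018  0.0005  0.0027] slide after turn [-0.    0.01  2.88]
```

View pics/g.png

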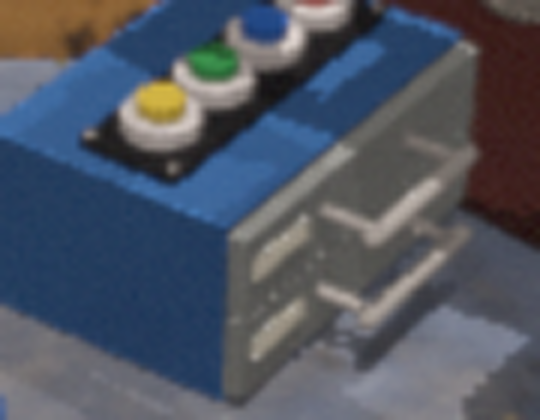

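The crop ends just below the fingertips. Green sits at (213,62), with the fingers' shadow on it, so I'll press straight down and watch the force.

```bash
python3 -m creep '[{"slide":[0,0,1],"angular":[0,0,0],"claw":-1},{"slide":[0,0,1],"angular":[0,0,0],"claw":-1},{"slide":[0,0,0.6],"angular":[0,0,0],"claw":-1},{"slide":[0,0,0.3],"angular":[0,0,0],"claw":-1},{"slide":[0,0,0.2],"angular":[0,0,0],"claw":-1},{"slide":[0,0,0.2],"angular":[0,0,0],"claw":-1},{"slide":[0,0,0],"angular":[0,0,0],"claw":-1},{"slide":[0,0,0],"angular":[0,0,0],"claw":-1}]'
python3 - <<'E'
from h import *
import cv2
a=viewer.snapshot("side")[160:250,250:350]
cv2.imwrite("pics/g2.png",cv2.resize(a,(600,540),interpolation=cv2.INTER_CUBIC))
E
```

```text
t: 3.87
tcp_pos: [0.6477, 0.008, 0.1424]
tool_rot: [0.754, 0.657, 0.0, 0.0]
force: [0.2, 0.6, 0.1]
finger_gap: 0.003
gripper_force: 0.0
```

View pics/g2.png

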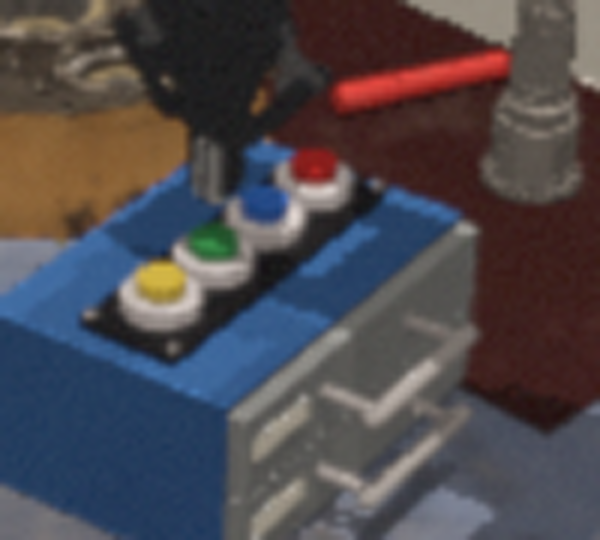

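The fingertips show at crop (212,195), which is side pixel (285,192), about 7 px above the green key's top. There is no contact force although TCP z is 0.142. I'll compare the calibration with where the tip actually appears.

```bash
python3 - <<'E'
from h import *
import cv2
s=manip.sense();p=s["tcp_pos"];print(p,s["force"])
for n in("side","top"):print(n,proj(n,p), "green top", proj(n,[.647,.0075,.146]))
a=viewer.snapshot("top")[150:260,230:370]
cv2.imwrite("pics/t2.png",cv2.resize(a,(700,550),interpolation=cv2.INTER_CUBIC))
E
```

```text
[0.64777372 0.00798572 0.14253742] [ 0.77739351 -0.13498836  0.66076591]
side (np.float64(285.06359318252373), np.float64(199.44727744844553)) green top (np.float64(285.37370104302937), np.float64(198.53563145913378))
top (np.float64(285.2001409209793), np.float64(215.69803579221264)) green top (np.float64(285.4636965080882), np.float64(215.8314885677934))
```

View pics/t2.png

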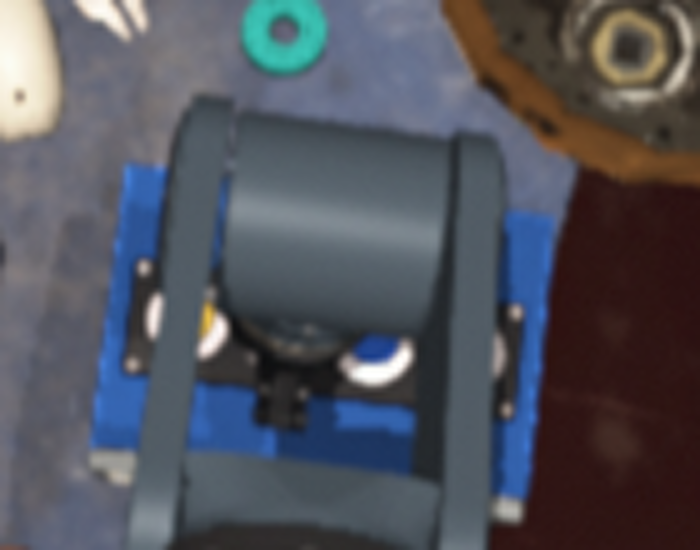

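```bash
python3 - <<'E'
from h import *
import cv2
a=viewer.snapshot("side"); cv2.imwrite("pics/s3.png",a); o=cv2.imread("pics/side0.png")
for r in range(184,206): print(r,*["%3d,%3d,%3d%s"%(*a[r,c],"*" if np.abs(a[r,c].astype(int)-o[r,c]).max()>45 else " ") for c in range(280,294)])
E
```

```text
184  54, 93,129   44, 59, 83   62, 65, 70*  77, 80, 84   69, 72, 75   77, 79, 83*  61, 63, 65*  37, 38, 39*  26, 25, 28*  34, 32, 30*  61, 46, 38*  85, 59, 41* 112, 74, 47  143, 94, 58 
185  56, 96,131   42, 57, 81   66, 70, 74   79, 82, 86   74, 77, 79*  89, 92, 97*  70, 73, 77*  42, 43, 44*  33, 32, 31*  36, 34, 32*  72, 52, 39* 133, 88, 53  148, 98, 59  153,102, 60 
186  62, 91,125   53, 63, 81   74, 78, 81*  81, 86, 88*  72, 75, 79*  90, 94, 97*  72, 75, 78*  46, 47, 48*  33, 32, 31*  35, 32, 32*  57, 43, 34* 104, 66, 40  140, 93, 55  147, 98, 58 
187  97, 80, 91   79, 62, 58*  83, 81, 84*  79, 83, 86*  72, 74, 79*  91, 94, 98*  72, 73, 78*  44, 44, 45*  31, 30, 31*  29, 27, 28*  53, 38, 29*  92, 60, 38* 107, 70, 43  107, 70, 44 
188 141, 95, 65   99, 70, 52   81, 79, 79*  70, 72, 74*  69, 72, 75*  92, 95, 99*  73, 75, 78*  43, 45, 46*  32, 31, 34*  36, 34, 32*  51, 38, 25*  90, 57, 36* 102, 67, 42   98, 62, 35 
189 145, 95, 57   94, 65, 48*  79, 79, 78*  70, 73, 74*  72, 73, 78*  88, 93, 97*  73, 76, 78*  44, 45, 47*  28, 27, 29*  35, 32, 27*  59, 43, 34*  93, 61, 40* 101, 67, 3
[... 2290 characters left out ...]
  68,106, 64   60,107, 52   59,106, 50   60,107, 51   59,105, 51   61, 94, 57   86,103, 90  114,119,124* 126,130,140*  79, 81, 89   42, 42, 46 
203 172,178,188  177,183,192  160,170,173  124,139,132  105,127,113  102,125,108  102,126,109  106,127,114  111,125,120  124,130,135* 125,128,136* 116,118,127*  65, 68, 72   30, 28, 30 
204 130,151,165  166,172,183  177,182,192  177,182,191  175,181,190  177,183,192  177,184,193  176,182,192  175,180,189  167,172,182  155,160,170  120,124,132   63, 64, 69   30, 28, 32 
205  95,160,184  135,150,164  144,149,160  155,159,169  157,162,171  169,172,183  172,175,185  163,167,177  147,151,161  134,137,146  128,131,140   95, 98,106   51, 50, 55   25, 26, 31
```

```bash
python3 -m creep '[{"slide":[0,0,0.2],"angular":[0,0,0],"claw":-1},{"slide":[0,0,0.2],"angular":[0,0,0],"claw":-1},{"slide":[0,0,0],"angular":[0,0,0],"claw":-1},{"slide":[0,0,0],"angular":[0,0,0],"claw":-1}]'
python3 - <<'E'
from h import *
import cv2
print(proj("side",[0,0,0]),proj("top",[0,0,0]))
a=viewer.snapshot("side").astype(int); o=cv2.imread("pics/s3.png").astype(int)
d=np.abs(a-o).max(2)
print("green region change"); print(d[189:204,280:292])
s=manip.sense();print(s["tcp_pos"],s["force"])
o,dd=ray("side",285.5,193.5)
for z in(.14,.15,.16,.17):print(px("side",285.5,193.5,z))
E
```

```text
t: 4.35
tcp_pos: [0.6473, 0.008, 0.1381]
tool_rot: [0.754, 0.657, -0.0, -0.0]
force: [-0.5, 0.4, -0.5]
finger_gap: -0.001
gripper_force: 0.0
(np.float64(482.6212230867493), np.float64(295.0799760014295)) (np.float64(291.80008354152073), np.float64(449.33723277861793))
green region change
[[ 2  2  1 13  4  3  1  1  7  2  7  3]
 [ 5  9  5 11  7  1 10  7  5 10 24  3]
 [ 5 15 15  9  7  3  5  1 17 30 25  5]
 [ 2  5 16  8 10  4  8 21 28 26  6  5]
 [ 2  7 34 31 11 13 14 40 28  6  2  3]
 [ 1  5 12 18 27 53 49 14  4  2  2  1]
 [ 2  4  3  3  5 17 26  4  1  1  0  3]
 [ 1  1  2  3  1  2  4  3  1  2  3  1]
 [ 1  4  2  1  7  2  4  2  2  1  1  2]
 [ 1  4  2  2  4  3  3  2  1  2  0  1]
 [ 3  5  3  5  2  9  3  7  3  1  1  1]
 [ 1  2  2  0  4 31 12  2  4  1  2  1]
 [ 1  1  1  4  2  3  1  3  3  2  2  1]
 [ 1  1  2  1  3  3  3  1  1  4  1  3]
 [ 0  0  1  2  1  2  2  2  3  2  6  2]]
[0.64743899 0.00797783 0.13817861] [ 0.38388058 -0.25023576 -0.22095104]
[ 0.66444884 -0.02975041  0.14      ]
[ 0.65757176 -0.01492966  0.15      ]
[ 6.50694689e-01 -1.08907238e-04  1.60000000e-01]
[0.64381761 0.01471185 0.17      ]
```

The ray through the visible tip passes over (0.647, 0.007) at a height of about 0.163. So the tip is centred on green but about 20 mm higher than the reported TCP suggests. I'll keep going down slowly.

```bash
for i in 1; do python3 -m creep '[{"slide":[0,0,0.3],"angular":[0,0,0],"claw":-1},{"slide":[0,0,0.3],"angular":[0,0,0],"claw":-1},{"slide":[0,0,0],"angular":[0,0,0],"claw":-1}]'; done
python3 -m creep '[{"slide":[0,0,0.2],"angular":[0,0,0],"claw":-1},{"slide":[0,0,0.2],"angular":[0,0,0],"claw":-1},{"slide":[0,0,0],"angular":[0,0,0],"claw":-1}]'
python3 - <<'E'
from h import *
a=viewer.snapshot("side")
for r in range(190,206): print(r,*["%3d,%3d,%3d"%tuple(a[r,c]) for c in range(282,291)])
s=manip.sense();print(s["tcp_pos"],s["force"])
E
```

```text
t: 4.65
tcp_pos: [0.647, 0.008, 0.1315]
tool_rot: [0.754, 0.657, -0.0, -0.001]
force: [-0.2, 0.4, 0.4]
finger_gap: 0.001
gripper_force: 0.0
t: 4.9
tcp_pos: [0.6472, 0.008, 0.1278]
tool_rot: [0.754, 0.657, -0.0, -0.0]
force: [0.3, 0.5, 0.2]
finger_gap: 0.002
gripper_force: 0.0
190  78, 80, 81  80, 85, 87  75, 78, 81  91, 95, 98  71, 73, 78  41, 43, 45  31, 31, 33  29, 27, 27  53, 40, 33
191  78, 78, 81  80, 84, 86  75, 77, 81  90, 94, 97  73, 74, 78  45, 44, 47  35, 32, 33  31, 32, 30  56, 39, 29
192  78, 79, 80  79, 83, 85  72, 75, 78  91, 95, 98  72, 76, 79  42, 42, 41  31, 29, 33  35, 31, 31  65, 40, 30
193  77, 78, 79  70, 73, 76  71, 73, 76  88, 93, 96  74, 76, 78  46, 46, 48  32, 32, 31  41, 38, 35  69, 41, 28
194  83, 78, 79  72, 72, 75  71, 74, 75  93, 97,100  72, 75, 78  44, 43, 45  33, 33, 33  49, 43, 44  85, 51, 36
195  97, 85, 79  77, 77, 77  81, 84, 86  98,102,105  69, 72, 74  45, 46, 46  52, 51, 55  90, 89, 94 105, 77, 68
196  97, 77, 65  76, 72, 70  80, 85, 85 100,106,108  81, 84, 88  64, 68, 69  92, 94, 99 127,130,137 126,115,117
197  93, 71, 43  67, 69, 43  65, 79, 67
[... 341 characters left out ...]
 96, 39  48, 95, 35  47, 88, 35  47, 86, 37  79,103, 79 128,134,139
201  62,102, 56  61,113, 48  61,118, 46  67,126, 53  65,125, 51  55,102, 44  47, 87, 39  72, 97, 73 125,131,137
202  94,117,100  67,105, 64  59,105, 49  59,106, 47  59,107, 52  58,101, 49  62, 94, 57  84,101, 87 109,116,120
203 162,171,174 124,140,134 103,126,110 102,126,108 103,127,110 105,126,113 113,127,121 122,128,134 119,122,130
204 176,181,191 176,181,191 175,181,190 177,183,192 179,185,193 178,183,192 175,180,189 165,170,180 131,135,144
205 145,149,159 156,160,170 157,163,172 167,172,182 173,177,187 162,167,176 149,153,162 134,137,146 116,120,127
[0.64734131 0.0079995  0.1279831 ] [ 0.30010496  0.14596818 -0.75546363]
```

```bash
python3 -m creep '[{"slide":[0,0,0.2],"angular":[0,0,0],"claw":-1},{"slide":[0,0,0],"angular":[0,0,0],"claw":-1}]'
python3 -m creep '[{"slide":[0,0,0.2],"angular":[0,0,0],"claw":-1},{"slide":[0,0,0],"angular":[0,0,0],"claw":-1}]'
python3 -m creep '[{"slide":[0,0,0.15],"angular":[0,0,0],"claw":-1},{"slide":[0,0,0],"angular":[0,0,0],"claw":-1}]'
python3 -m creep '[{"slide":[0,0,0.15],"angular":[0,0,0],"claw":-1},{"slide":[0,0,0],"angular":[0,0,0],"claw":-1}]'
```

```text
t: 5.12
tcp_pos: [0.6474, 0.008, 0.126]
tool_rot: [0.754, 0.657, -0.0, -0.0]
force: [-1.0, 0.4, 1.0]
finger_gap: 0.003
gripper_force: 0.0
t: 5.28
tcp_pos: [0.6473, 0.008, 0.124]
tool_rot: [0.754, 0.657, -0.0, -0.0]
force: [-0.9, 0.4, -0.3]
finger_gap: 0.005
gripper_force: 0.0
t: 5.45
tcp_pos: [0.6474, 0.008, 0.1225]
tool_rot: [0.754, 0.657, -0.0, -0.0]
force: [0.7, -0.6, 0.5]
finger_gap: 0.003
gripper_force: 0.0
t: 5.62
tcp_pos: [0.6474, 0.008, 0.121]
tool_rot: [0.754, 0.657, -0.0, -0.0]
force: [-0.2, 1.1, 0.8]
finger_gap: -0.002
gripper_force: 0.0
```

```bash
python3 -m creep '[{"slide":[0,0,0.15],"angular":[0,0,0],"claw":-1},{"slide":[0,0,0],"angular":[0,0,0],"claw":-1}]' | grep -E "tcp|^force"
python3 -m creep '[{"slide":[0,0,0.15],"angular":[0,0,0],"claw":-1},{"slide":[0,0,0],"angular":[0,0,0],"claw":-1}]'| grep -E "tcp|^force"
python3 - <<'E'
from h import *
a=viewer.snapshot("side")
for r in range(194,206): print(r,*["%3d,%3d,%3d"%tuple(a[r,c]) for c in range(280,291)])
s=manip.sense();print(s["tcp_pos"],s["force"])
E
```

```text
tcp_pos: [0.6474, 0.008, 0.1195]
force: [-0.9, -0.1, -0.0]
tcp_pos: [0.6474, 0.008, 0.118]
force: [0.3, 0.5, 0.5]
194  97, 64, 39  66, 52, 46  74, 77, 77  72, 73, 77  80, 84, 85  92, 97,100  68, 69, 72  38, 38, 41  33, 31, 31  37, 31, 29  72, 45, 28
195  97, 63, 39  66, 52, 43  75, 77, 79  71, 74, 76  81, 84, 87  92, 96, 99  63, 65, 68  39, 39, 41  27, 25, 27  36, 31, 32  71, 48, 36
196  99, 65, 40  78, 56, 42  78, 76, 78  71, 73, 76  82, 86, 87  92, 97,101  64, 68, 69  36, 37, 40  31, 29, 28  44, 40, 38  93, 79, 77
197 101, 66, 39  88, 66, 48  86, 83, 84  70, 74, 76  83, 86, 89  93, 95,100  64, 68, 70  41, 41, 41  37, 42, 37  63, 65, 67 124,126,135
198  99, 69, 46  89, 75, 52  89, 92, 88  76, 79, 81  83, 89, 91  98,103,106  72, 76, 77  47, 52, 48  51, 62, 49  86, 97, 93 121,126,133
199 104, 89, 80  75, 87, 63  64, 89, 61  57, 76, 56  81, 89, 86  99,105,106  83, 91, 89  59, 78, 57  49, 81, 46  84,106, 87 117,123,127
200 109,109,112  76, 94, 78  51, 88, 45  52, 90, 42  61, 96, 57  81,104, 82  75, 98, 75  53, 87, 49  47, 85, 38  76,101, 78 127,133,139
201 129,132,141  89,107, 96  56, 98, 53  58,110, 46  65,120, 52  68,123, 55  55,100, 44  47, 89, 37  48, 88, 41  72, 97, 75 127,133,138
202 176,181,191 136,146,148  96,119,100  69,107, 64  59,106, 50  58,106, 49  54,101, 46  52, 92, 46  58, 90, 55  83,102, 88 110,115,120
203 172,178,189 176,182,191 161,171,173 123,140,132 104,127,112 103,126,109 102,127,111 107,125,114 111,124,119 116,121,126 115,118,126
204 130,151,166 168,174,184 177,182,192 177,182,192 177,183,191 177,184,192 179,185,194 178,183,192 174,178,188 147,151,161 123,126,134
205  95,161,184 136,151,164 145,149,160 155,160,170 157,161,172 167,172,182 172,176,186 162,167,176 148,152,161 128,132,141 116,120,127
[0.64740968 0.00799251 0.11813444] [ 0.37573717  0.59551096 -0.11717889]
```

```bash
python3 -m creep '[{"slide":[0,0,0.15],"angular":[0,0,0],"claw":-1},{"slide":[0,0,0],"angular":[0,0,0],"claw":-1}]' | grep -E "tcp|^force"
python3 -m creep '[{"slide":[0,0,0.15],"angular":[0,0,0],"claw":-1},{"slide":[0,0,0],"angular":[0,0,0],"claw":-1}]'| grep -E "tcp|^force"
python3 -m creep '[{"slide":[0,0,0.15],"angular":[0,0,0],"claw":-1},{"slide":[0,0,0],"angular":[0,0,0],"claw":-1}]'| grep -E "tcp|^force"
python3 - <<'E'
from h import *
a=viewer.snapshot("side")
for r in range(196,206): print(r,*["%3d,%3d,%3d"%tuple(a[r,c]) for c in range(280,291)])
E
```

```text
tcp_pos: [0.6478, 0.008, 0.1169]
force: [0.0, 0.5, 1.0]
tcp_pos: [0.6478, 0.008, 0.1155]
force: [-0.6, 0.1, 2.1]
tcp_pos: [0.6478, 0.0079, 0.114]
force: [-0.2, 0.1, 3.4]
196  97, 62, 39  67, 53, 48  86, 90, 93  69, 71, 74  77, 81, 84  90, 96, 99  63, 64, 67  35, 36, 37  33, 32, 33  44, 40, 38  89, 72, 69
197  98, 63, 37  76, 58, 51  89, 90, 93  67, 70, 70  77, 81, 83  92, 97,101  65, 67, 70  39, 39, 40  31, 30, 28  51, 51, 52 106,108,115
198 100, 69, 49  91, 74, 63  93, 95, 95  70, 73, 75  83, 87, 90  97,101,105  67, 67, 70  38, 39, 40  40, 43, 39  64, 71, 70 116,120,127
199 103, 88, 82  98,101, 95  92, 99, 97  69, 74, 73  92, 97,100 101,105,109  68, 70, 73  40, 46, 41  49, 64, 48  83, 99, 86 115,121,126
200 110,110,113  81, 98, 83  71, 92, 69  60, 76, 61  90, 98, 97  98,104,106  80, 87, 86  51, 69, 50  48, 80, 41  77,101, 78 125,131,136
201 114,118,125  81, 99, 84  58, 91, 53  48, 86, 37  64, 94, 59  78, 99, 80  70, 97, 72  55, 87, 46  49, 88, 41  68, 94, 69 111,117,121
202 143,147,157 117,127,127  93,117, 98  72,111, 66  63,114, 53  63,110, 55  67,118, 58  57, 99, 50  59, 93, 56  83,101, 87 108,115,119
203 168,173,184 176,182,191 160,170,173 125,141,133 107,131,114 104,130,110 102,131,110 106,125,113 111,125,120 112,119,123 114,117,125
204 130,150,166 167,173,184 178,182,193 178,183,191 176,182,191 177,183,192 178,185,193 177,183,192 172,177,187 137,141,150 116,121,128
205  95,161,184 135,151,164 145,150,160 156,160,170 159,163,173 168,173,183 173,177,186 162,167,177 148,152,161 128,131,140 114,117,125
```

Contact came at reported z ≈ 0.117, where the key top is at 0.146, so the real tips sit about 29 mm behind the reported TCP. I'll finish this press.

```bash
python3 -m creep '[{"slide":[0,0,0.1],"angular":[0,0,0],"claw":-1},{"slide":[0,0,0.1],"angular":[0,0,0],"claw":-1},{"slide":[0,0,0],"angular":[0,0,0],"claw":-1}]' | grep -E "tcp|^force"
python3 -m creep '[{"slide":[0,0,0.1],"angular":[0,0,0],"claw":-1},{"slide":[0,0,0],"angular":[0,0,0],"claw":-1}]' | grep -E "tcp|^force"
python3 -m creep '[{"slide":[0,0,0.1],"angular":[0,0,0],"claw":-1},{"slide":[0,0,0],"angular":[0,0,0],"claw":-1}]' | grep -E "tcp|^force"
```

```text
tcp_pos: [0.6478, 0.0079, 0.112]
force: [-0.3, 0.4, 4.1]
tcp_pos: [0.6478, 0.008, 0.1111]
force: [-0.5, 0.7, 3.9]
tcp_pos: [0.6478, 0.0079, 0.111]
force: [-1.5, 0.1, 9.8]
```

Green bottomed at 0.111 with the force jumping to 10 N. Next are yellow at +5 cm and blue at -5 cm along tool x.

```bash
python3 -m creep '[{"slide":[0,0,-1],"angular":[0,0,0],"claw":-1},{"slide":[0,0,-2],"angular":[0,0,0],"claw":-1},{"slide":[2.5,0,0],"angular":[0,0,0],"claw":-1},{"slide":[2.5,0,0],"angular":[0,0,0],"claw":-1},{"slide":[0,0,0],"angular":[0,0,0],"claw":-1},{"slide":[0,0,0],"angular":[0,0,0],"claw":-1}]'
python3 -m creep '[{"slide":[0,0,1],"angular":[0,0,0],"claw":-1},{"slide":[0,0,1],"angular":[0,0,0],"claw":-1},{"slide":[0,0,0.4],"angular":[0,0,0],"claw":-1},{"slide":[0,0,0.2],"angular":[0,0,0],"claw":-1},{"slide":[0,0,0.2],"angular":[0,0,0],"claw":-1},{"slide":[0,0,0.1],"angular":[0,0,0],"claw":-1},{"slide":[0,0,0.05],"angular":[0,0,0],"claw":-1},{"slide":[0,0,0],"angular":[0,0,0],"claw":-1},{"slide":[0,0,0],"angular":[0,0,0],"claw":-1}]'
```

```text
t: 7.63
tcp_pos: [0.6537, 0.0587, 0.1393]
tool_rot: [0.753, 0.658, -0.001, -0.0]
force: [0.8, 0.1, 0.1]
finger_gap: 0.001
gripper_force: 0.0
t: 8.38
tcp_pos: [0.6535, 0.0566, 0.1111]
tool_rot: [0.754, 0.657, -0.001, -0.0]
force: [-2.7, -1.0, 6.4]
finger_gap: -0.0
gripper_force: 3.1
```

```bash
python3 -m creep '[{"slide":[0,0,-1],"angular":[0,0,0],"claw":-1},{"slide":[0,0,-2],"angular":[0,0,0],"claw":-1},{"slide":[-2.5,0,0],"angular":[0,0,0],"claw":-1},{"slide":[-2.5,0,0],"angular":[0,0,0],"claw":-1},{"slide":[-2.5,0,0],"angular":[0,0,0],"claw":-1},{"slide":[-2.4,0,0],"angular":[0,0,0],"claw":-1},{"slide":[0,0,0],"angular":[0,0,0],"claw":-1},{"slide":[0,0,0],"angular":[0,0,0],"claw":-1}]'
python3 -m creep '[{"slide":[0,0,1],"angular":[0,0,0],"claw":-1},{"slide":[0,0,1],"angular":[0,0,0],"claw":-1},{"slide":[0,0,0.4],"angular":[0,0,0],"claw":-1},{"slide":[0,0,0.2],"angular":[0,0,0],"claw":-1},{"slide":[0,0,0.2],"angular":[0,0,0],"claw":-1},{"slide":[0,0,0.1],"angular":[0,0,0],"claw":-1},{"slide":[0,0,0.1],"angular":[0,0,0],"claw":-1},{"slide":[0,0,0],"angular":[0,0,0],"claw":-1},{"slide":[0,0,0],"angular":[0,0,0],"claw":-1}]'
```

```text
t: 9.05
tcp_pos: [0.641, -0.0419, 0.1406]
tool_rot: [0.755, 0.656, 0.0, 0.0]
force: [-0.2, 1.2, -0.2]
finger_gap: 0.002
gripper_force: 0.0
t: 9.8
tcp_pos: [0.6401, -0.0393, 0.1111]
tool_rot: [0.754, 0.657, 0.0, -0.001]
force: [-2.2, 4.0, 6.3]
finger_gap: 0.001
gripper_force: 3.1
```

```bash
python3 -m creep '[{"slide":[0,0,-1],"angular":[0,0,0],"claw":-1},{"slide":[0,0,-2],"angular":[0,0,0],"claw":-0.34},{"slide":[1,-3,-1],"angular":[0,0,0],"claw":-0.34},{"slide":[1,-3,0],"angular":[0,0,0],"claw":-0.34},{"slide":[1,-3,0],"angular":[0,0,0],"claw":-0.34},{"slide":[1,-3,0],"angular":[0,0,0],"claw":-0.34},{"slide":[0,0,0],"angular":[0,0,0],"claw":-0.34},{"slide":[0,0,0],"angular":[0,0,0],"claw":-0.34},{"slide":[0,0,0],"angular":[0,0,0],"claw":-0.34}]'
python3 - <<'E'
from h import *
import cv2
go(cab(-.120,0,.039),1.4288)
a=viewer.snapshot("side")[140:260,240:370];b=viewer.snapshot("top")[180:300,230:340]
a=cv2.resize(a,(432,400),interpolation=cv2.INTER_CUBIC);b=cv2.resize(b,(367,400),interpolation=cv2.INTER_CUBIC)
cv2.imwrite("pics/h.png",np.hstack([a,b]))
E
```

```text
t: 10.55
tcp_pos: [0.5292, 0.0151, 0.1511]
tool_rot: [0.754, 0.657, 0.001, 0.002]
force: [0.9, 0.5, 0.3]
finger_gap: 0.328
gripper_force: 0.0
tcp [0.5292 0.0151 0.1511] phi 1.4332 tilt 0.0035 F [0.9 0.5 0.3] gap 0.328 t 10.55 q [-0.18  0.47  1.73 -0.    0.94 -0.04]
slide cm now [-1.59 -0.22 11.21]
turn [0.0035 0.0006 0.0044] slide after turn [-1.6  -0.17 11.21]
```

View pics/h.png

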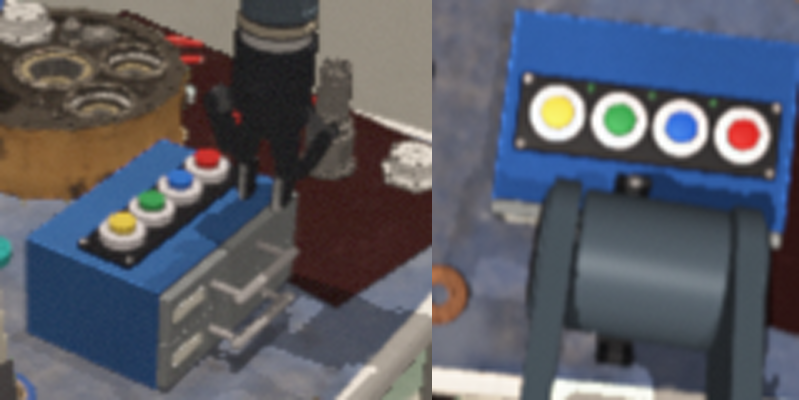

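Side view: the fingers straddle with tips at crop (245,193) and (280,203), i.e. side pixels (314,198) and (324,201). Top view: the knuckles are at (633,185) and (612,352), i.e. a midpoint of (287,260). I'll check the lateral position.

```bash
python3 - <<'E'
from h import *
for z in(.175,.18,.185,.19):print(z,px("side",319,199.6,z).round(4))
for z in(.2,.22,.24,.26):print(z,px("top",287,260.3,z).round(4))
E
python3 -m creep '[{"slide":[-0.8,-0.1,1],"angular":[0.0035,0.0006,0.0044],"claw":-0.34},{"slide":[-0.8,-0.1,1],"angular":[0,0,0],"claw":-0.34},{"slide":[0,0,2],"angular":[0,0,0],"claw":-0.34},{"slide":[0,0,2],"angular":[0,0,0],"claw":-0.34},{"slide":[0,0,1],"angular":[0,0,0],"claw":-0.34},{"slide":[0,0,0],"angular":[0,0,0],"claw":-0.34},{"slide":[0,0,0],"angular":[0,0,0],"claw":-0.34}]'
python3 -c "
from h import *
go(cab(-.120,0,.039),1.4288)"
```

```text
0.175 [0.5319 0.0048 0.175 ]
0.18 [0.5291 0.0123 0.18  ]
0.185 [0.5263 0.0198 0.185 ]
0.19 [0.5235 0.0273 0.19  ]
0.2 [0.5296 0.0101 0.2   ]
0.22 [0.5296 0.0114 0.22  ]
0.24 [0.5296 0.0126 0.24  ]
0.26 [0.5296 0.0138 0.26  ]
t: 11.23
tcp_pos: [0.523, -0.0004, 0.0795]
tool_rot: [0.756, 0.655, -0.001, -0.002]
force: [0.1, -0.8, -0.3]
finger_gap: 0.33
gripper_force: 0.0
tcp [ 5.23e-01 -4.00e-04  7.95e-02] phi 1.4279 tilt 0.005 F [ 0.1 -0.8 -0.3] gap 0.33 t 11.2333 q [-0.21  0.58  1.79  0.    0.77 -0.07]
slide cm now [0.02 0.24 4.05]
turn [-0.005  -0.0006 -0.0009] slide after turn [0.02 0.22 4.05]
```

```bash
python3 -m creep '[{"slide":[0,0.15,0.4],"angular":[0,0,0],"claw":-0.34},{"slide":[0,0,0.5],"angular":[0,0,0],"claw":-0.34},{"slide":[0,0,0.5],"angular":[0,0,0],"claw":-0.34},{"slide":[0,0,0],"angular":[0,0,0],"claw":-0.34}]' | grep -E "tcp|^force"
python3 -m creep '[{"slide":[0,0,0.5],"angular":[0,0,0],"claw":-0.34},{"slide":[0,0,0.5],"angular":[0,0,0],"claw":-0.34},{"slide":[0,0,0],"angular":[0,0,0],"claw":-0.34}]' | grep -E "tcp|^force"
python3 -m creep '[{"slide":[0,0,0.5],"angular":[0,0,0],"claw":-0.34},{"slide":[0,0,0.5],"angular":[0,0,0],"claw":-0.34},{"slide":[0,0,0.5],"angular":[0,0,0],"claw":-0.34},{"slide":[0,0,0],"angular":[0,0,0],"claw":-0.34}]' | grep -E "tcp|^force"
```

```text
tcp_pos: [0.5242, -0.0, 0.0659]
force: [-0.1, 0.7, -0.0]
tcp_pos: [0.5238, 0.0001, 0.0555]
force: [-0.8, 0.0, 0.1]
tcp_pos: [0.5236, 0.0001, 0.0402]
force: [0.1, -0.1, 0.3]
```

```bash
python3 -m creep '[{"slide":[0,0,0],"angular":[0,0,0],"claw":-0.5},{"slide":[0,0,0],"angular":[0,0,0],"claw":-0.7},{"slide":[0,0,0],"angular":[0,0,0],"claw":-1},{"slide":[0,0,0],"angular":[0,0,0],"claw":-1},{"slide":[0,0,0],"angular":[0,0,0],"claw":-1}]' 40
python3 - <<'E'
from h import *
go(cab(-.120,0,.039),1.4288)
E
```

```text
t: 12.57
tcp_pos: [0.5251, -0.0002, 0.0415]
tool_rot: [0.756, 0.655, -0.0, -0.001]
force: [2.5, -0.0, -1.6]
finger_gap: 0.112
gripper_force: 38.9
tcp [ 5.251e-01 -2.000e-04  4.150e-02] phi 1.4283 tilt 0.0021 F [ 2.5 -0.  -1.6] gap 0.112 t 12.5667 q [-0.21  0.65  1.81  0.    0.69 -0.07]
slide cm now [-0.03  0.02  0.25]
turn [-0.0021 -0.0006 -0.0005] slide after turn [-0.03  0.02  0.25]
```

The bar is gripped (gap about 10 mm, 39 N), so I'll pull.

```bash
python3 -m creep '[{"slide":[0,-0.5,0],"angular":[0,0,0],"claw":-1},{"slide":[0,-1,0],"angular":[0,0,0],"claw":-1},{"slide":[0,-1,0],"angular":[0,0,0],"claw":-1},{"slide":[0,-1,0],"angular":[0,0,0],"claw":-1},{"slide":[0,-1,0],"angular":[0,0,0],"claw":-1},{"slide":[0,0,0],"angular":[0,0,0],"claw":-1}]'
python3 -m creep '[{"slide":[0,-1,0],"angular":[0,0,0],"claw":-1},{"slide":[0,-1,0],"angular":[0,0,0],"claw":-1},{"slide":[0,-1,0],"angular":[0,0,0],"claw":-1},{"slide":[0,-1,0],"angular":[0,0,0],"claw":-1},{"slide":[0,-0.5,0],"angular":[0,0,0],"claw":-1},{"slide":[0,0,0],"angular":[0,0,0],"claw":-1},{"slide":[0,0,0],"angular":[0,0,0],"claw":-1}]'
python3 - <<'E'
from h import *
go(cab(-.215,0,.04),1.4288)
E
```

```text
t: 13.07
tcp_pos: [0.4749, 0.0071, 0.0414]
tool_rot: [0.755, 0.655, -0.003, -0.004]
force: [-2.4, -0.6, 0.1]
finger_gap: 0.11
gripper_force: 39.8
t: 13.65
tcp_pos: [0.4324, 0.0133, 0.0414]
tool_rot: [0.756, 0.655, -0.003, -0.004]
force: [-2.4, 2.0, -3.5]
finger_gap: 0.109
gripper_force: 39.8
tcp [0.4324 0.0133 0.0414] phi 1.4286 tilt 0.0091 F [-2.4  2.  -3.5] gap 0.109 t 13.65 q [-0.23  0.59  2.04  0.    0.53 -0.09]
slide cm now [-0.05 -0.12  0.15]
turn [-0.009  -0.0009 -0.0002] slide after turn [-0.05 -0.12  0.14]
```

```bash
python3 -m creep '[{"slide":[0,-0.2,0],"angular":[0,0,0],"claw":-1},{"slide":[0,-0.2,0],"angular":[0,0,0],"claw":-1},{"slide":[0,0,0],"angular":[0,0,0],"claw":-1}]'
python3 -m creep '[{"slide":[0,-0.2,0],"angular":[0,0,0],"claw":-1},{"slide":[0,0,0],"angular":[0,0,0],"claw":-1}]'
```

```text
t: 13.9
tcp_pos: [0.432, 0.0133, 0.0415]
tool_rot: [0.756, 0.655, -0.0, -0.001]
force: [2.4, 2.6, -9.0]
finger_gap: 0.108
gripper_force: 39.3
t: 14.07
tcp_pos: [0.4318, 0.0133, 0.0415]
tool_rot: [0.756, 0.655, 0.001, 0.0]
force: [4.3, 4.4, -12.7]
finger_gap: 0.108
gripper_force: 39.1
```

At the stop. Now I'll relax, release, rise and turn 90°.

```bash
python3 -m creep '[{"slide":[0,0.3,0],"angular":[0,0,0],"claw":-0.8},{"slide":[0,0,0],"angular":[0,0,0],"claw":-0.4},{"slide":[0,0,0],"angular":[0,0,0],"claw":-0.34},{"slide":[0,0,0],"angular":[0,0,0],"claw":-0.34},{"slide":[0,0,-0.5],"angular":[0,0,0],"claw":-0.34},{"slide":[0,0,-1.5],"angular":[0,0,0],"claw":-0.34},{"slide":[0,0,-2],"angular":[0,0,0],"claw":-0.34},{"slide":[0,0,-3],"angular":[0,0,0],"claw":-0.34},{"slide":[0,0,-3],"angular":[0,0,0],"claw":-0.34},{"slide":[0,0,-3],"angular":[0,0,0],"claw":-0.34}]'
python3 -m creep '[{"slide":[2,2,-1],"angular":[0,0,0],"claw":1},{"slide":[3,1,0],"angular":[0,0,0],"claw":1},{"slide":[3,1,0],"angular":[0,0,0],"claw":1},{"slide":[3,1,0],"angular":[0,0,0],"claw":1},{"slide":[3,1,0],"angular":[0,0,0],"claw":1},{"slide":[3,1,0],"angular":[0,0,0],"claw":1},{"slide":[3,1,0],"angular":[0,0,0],"claw":1},{"slide":[3,0,0],"angular":[0,0,0],"claw":1},{"slide":[3,0,0],"angular":[0,0,0],"claw":1},{"slide":[0,0,0],"angular":[0,0,0],"claw":1}]'
python3 -m creep '[{"slide":[0,0,0],"angular":[0,0,0.12],"claw":1},{"slide":[0,0,0],"angular":[0,0,0.12],"claw":1},{"slide":[0,0,0],"angular":[0,0,0.12],"claw":1},{"slide":[0,0,0],"angular":[0,0,0.12],"claw":1},{"slide":[0,0,0],"angular":[0,0,0.12],"claw":1},{"slide":[0,0,0],"angular":[0,0,0.12],"claw":1},{"slide":[0,0,0],"angular":[0,0,0.12],"claw":1},{"slide":[0,0,0],"angular":[0,0,0.12],"claw":1},{"slide":[0,0,0],"angular":[0,0,0.12],"claw":1},{"slide":[0,0,0],"angular":[0,0,0.12],"claw":1}]'
python3 -m creep '[{"slide":[0,0,0],"angular":[0,0,0.12],"claw":1},{"slide":[0,0,0],"angular":[0,0,0.12],"claw":1},{"slide":[0,0,0],"angular":[0,0,0.12],"claw":1},{"slide":[0,0,0],"angular":[0,0,0],"claw":1},{"slide":[0,0,0],"angular":[0,0,0],"claw":1}]'
python3 - <<'E'
from h import *
go([.523,.281,.03],-.142)
# drawer check from top: handle position by comparing
import cv2; cv2.imwrite("pics/top5.png",viewer.snapshot("top"));cv2.imwrite("pics/side5.png",viewer.snapshot("side"))
E
```

```text
t: 14.9
tcp_pos: [0.4322, 0.0129, 0.1735]
tool_rot: [0.756, 0.655, -0.001, -0.001]
force: [0.5, 0.5, -0.0]
finger_gap: 0.328
gripper_force: 0.0
t: 15.73
tcp_pos: [0.5495, 0.2638, 0.1822]
tool_rot: [0.754, 0.657, 0.001, -0.002]
force: [0.5, -0.2, 0.7]
finger_gap: 0.999
gripper_force: 0.0
t: 16.57
tcp_pos: [0.5485, 0.2581, 0.182]
tool_rot: [0.994, 0.111, -0.002, -0.0]
force: [0.8, 0.3, -0.2]
finger_gap: 1.002
gripper_force: 0.0
t: 16.98
tcp_pos: [0.5486, 0.2584, 0.1819]
tool_rot: [0.998, -0.064, -0.002, -0.0]
force: [0.0, 0.3, -0.6]
finger_gap: 1.004
gripper_force: 0.0
tcp [0.5486 0.2584 0.1819] phi -0.1288 tilt 0.0034 F [ 0.   0.3 -0.6] gap 1.004 t 16.9833 q [0.26 0.53 1.5  0.   1.12 1.95]
slide cm now [-2.78 -1.91 15.2 ]
turn [-0.0003  0.0034  0.0132] slide after turn [-2.86 -1.88 15.19]
```

```bash
python3 -m creep '[{"slide":[-1.4,-0.9,3],"angular":[0,0.003,0.013],"claw":1},{"slide":[-1.4,-0.9,3],"angular":[0,0,0],"claw":1},{"slide":[0,0,3],"angular":[0,0,0],"claw":1},{"slide":[0,0,3],"angular":[0,0,0],"claw":1},{"slide":[0,0,3],"angular":[0,0,0],"claw":1},{"slide":[0,0,2],"angular":[0,0,0],"claw":1},{"slide":[0,0,0],"angular":[0,0,0],"claw":1},{"slide":[0,0,0],"angular":[0,0,0],"claw":1}]'
python3 - <<'E'
from h import *
import cv2
go([.523,.281,-.034],-.142)
a=viewer.snapshot("side")[220:330,230:350];b=viewer.snapshot("top")[190:300,160:340]
cv2.imwrite("pics/b.png",np.hstack([cv2.resize(a,(327,300),interpolation=cv2.INTER_CUBIC),cv2.resize(b,(472,300),interpolation=cv2.INTER_CUBIC)]))
E
```

```text
t: 17.75
tcp_pos: [0.5228, 0.2805, 0.0108]
tool_rot: [0.997, -0.072, -0.001, 0.0]
force: [-0.2, 0.9, -0.1]
finger_gap: 0.999
gripper_force: 0.0
tcp [0.5228 0.2805 0.0108] phi -0.1435 tilt 0.0028 F [-0.2  0.9 -0.1] gap 0.999 t 17.75 q [0.3  0.76 1.64 0.   0.74 2.02]
slide cm now [ 0.03 -0.06  4.48]
turn [ 0.0005  0.0028 -0.0015] slide after turn [ 0.02 -0.06  4.48]
```

View pics/b.png

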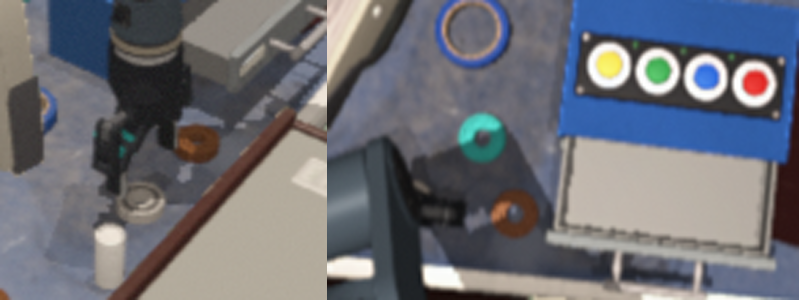

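The upper drawer is fully out. The open fingertips, at crop (113,185) and (168,145), straddle the bearing at (140,200), with their midpoint directly above it. I'll go down now.

```bash
python3 -m creep '[{"slide":[0,0,1],"angular":[0,0,0],"claw":1},{"slide":[0,0,1],"angular":[0,0,0],"claw":1},{"slide":[0,0,1],"angular":[0,0,0],"claw":1},{"slide":[0,0,0.5],"angular":[0,0,0],"claw":1},{"slide":[0,0,0.4],"angular":[0,0,0],"claw":1},{"slide":[0,0,0],"angular":[0,0,0],"claw":1}]' | grep -E "tcp|^force"
python3 -m creep '[{"slide":[0,0,0.2],"angular":[0,0,0],"claw":1},{"slide":[0,0,0.2],"angular":[0,0,0],"claw":1},{"slide":[0,0,0],"angular":[0,0,0],"claw":1}]' | grep -E "tcp|^force"
python3 -m creep '[{"slide":[0,0,0],"angular":[0,0,0],"claw":0.4},{"slide":[0,0,0],"angular":[0,0,0],"claw":0.1},{"slide":[0,0,0],"angular":[0,0,0],"claw":-0.2},{"slide":[0,0,0],"angular":[0,0,0],"claw":-0.6},{"slide":[0,0,0],"angular":[0,0,0],"claw":-0.6},{"slide":[0,0,0],"angular":[0,0,0],"claw":-0.6}]' 40
```

```text
tcp_pos: [0.5227, 0.2805, -0.0286]
force: [0.3, 0.3, -0.3]
tcp_pos: [0.5235, 0.2808, -0.0316]
force: [0.7, 0.4, 0.5]
t: 19.1
tcp_pos: [0.5237, 0.2809, -0.0308]
tool_rot: [0.997, -0.072, 0.0, -0.0]
force: [-0.6, -0.6, 5.6]
finger_gap: 0.59
gripper_force: 41.6
```

```bash
python3 -m creep '[{"slide":[0,0,-0.5],"angular":[0,0,0],"claw":-0.6},{"slide":[0,0,-1],"angular":[0,0,0],"claw":-0.6},{"slide":[0,0,-2],"angular":[0,0,0],"claw":-0.6},{"slide":[0,0,-3],"angular":[0,0,0],"claw":-0.6},{"slide":[0,0,-3],"angular":[0,0,0],"claw":-0.6},{"slide":[0,0,-3],"angular":[0,0,0],"claw":-0.6},{"slide":[0,0,-1],"angular":[0,0,0],"claw":-0.6},{"slide":[0,0,0],"angular":[0,0,0],"claw":-0.6},{"slide":[0,0,0],"angular":[0,0,0],"claw":-0.6}]'
python3 - <<'E'
from h import *
go(cab(-.130,0,.04),-.142)
E
```

```text
t: 19.85
tcp_pos: [0.5232, 0.2806, 0.1036]
tool_rot: [0.997, -0.072, -0.0, -0.0]
force: [-0.3, -0.8, -2.0]
finger_gap: 0.591
gripper_force: 41.9
tcp [0.5232 0.2806 0.1036] phi -0.1446 tilt 0.0008 F [-0.3 -0.8 -2. ] gap 0.591 t 19.85 q [0.3  0.61 1.6  0.   0.93 2.02]
slide cm now [ 3.25 27.8   6.34]
turn [-0.0007  0.0004 -0.0026] slide after turn [ 3.18 27.8   6.36]
```

```bash
python3 -m creep '[{"slide":[0.3,2.7,0],"angular":[0,0,0],"claw":-0.6},{"slide":[0.3,2.7,0],"angular":[0,0,0],"claw":-0.6},{"slide":[0.3,2.7,0],"angular":[0,0,0],"claw":-0.6},{"slide":[0.3,2.7,0],"angular":[0,0,0],"claw":-0.6},{"slide":[0.3,2.7,0],"angular":[0,0,0],"claw":-0.6},{"slide":[0.3,2.7,0],"angular":[0,0,0],"claw":-0.6},{"slide":[0.3,2.7,0],"angular":[0,0,0],"claw":-0.6},{"slide":[0.3,2.7,0],"angular":[0,0,0],"claw":-0.6},{"slide":[0.4,2.7,0],"angular":[0,0,0],"claw":-0.6},{"slide":[0.4,2.7,0],"angular":[0,0,0],"claw":-0.6}]' | grep gap
python3 -m creep '[{"slide":[0,0,0],"angular":[0,0,0],"claw":-0.6},{"slide":[0,0,0],"angular":[0,0,0],"claw":-0.6},{"slide":[0,0,0],"angular":[0,0,0],"claw":-0.6}]' | grep gap
python3 - <<'E'
from h import *
go(cab(-.130,0,.035),-.142)
E
```

```text
finger_gap: 0.589
finger_gap: 0.59
tcp [0.5148 0.0093 0.1018] phi -0.1454 tilt 0.0047 F [-0.8  0.2 -0.9] gap 0.59 t 20.9333 q [-0.2   0.53  1.8   0.    0.81  1.52]
slide cm now [0.2  0.83 6.68]
turn [-0.0012  0.0045 -0.0034] slide after turn [0.17 0.83 6.68]
```

```bash
python3 -m creep '[{"slide":[0.1,0,1],"angular":[-0.001,0.0045,0],"claw":-0.6},{"slide":[0,0,1.5],"angular":[0,0,0],"claw":-0.6},{"slide":[0,0,1.5],"angular":[0,0,0],"claw":-0.6},{"slide":[0,0,1],"angular":[0,0,0],"claw":-0.6},{"slide":[0,0,0.5],"angular":[0,0,0],"claw":-0.6},{"slide":[0,0,0.4],"angular":[0,0,0],"claw":-0.6},{"slide":[0,0,0],"angular":[0,0,0],"claw":-0.6},{"slide":[0,0,0],"angular":[0,0,0],"claw":-0.6}]' | grep -E "tcp|^force"
python3 -m creep '[{"slide":[0,0,0.2],"angular":[0,0,0],"claw":-0.6},{"slide":[0,0,0],"angular":[0,0,0],"claw":-0.6},{"slide":[0,0,0],"angular":[0,0,0],"claw":-0.6}]' | grep -E "tcp|^force"
python3 -m creep '[{"slide":[0,0,0.2],"angular":[0,0,0],"claw":-0.6},{"slide":[0,0,0],"angular":[0,0,0],"claw":-0.6},{"slide":[0,0,0],"angular":[0,0,0],"claw":-0.6}]' | grep -E "tcp|^force|rot"
```

```text
tcp_pos: [0.5176, 0.009, 0.0445]
force: [0.5, 0.7, -1.3]
tcp_pos: [0.5177, 0.0087, 0.0428]
force: [-0.1, 0.6, -1.0]
tcp_pos: [0.5174, 0.0087, 0.0404]
tool_rot: [0.997, -0.072, 0.002, 0.0]
force: [-0.1, 0.7, -1.7]
```

```bash
python3 -m creep '[{"slide":[0,0,0.2],"angular":[0,0,0],"claw":-0.6},{"slide":[0,0,0],"angular":[0,0,0],"claw":-0.6},{"slide":[0,0,0],"angular":[0,0,0],"claw":-0.6}]' | grep -E "tcp|^force"
python3 -m creep '[{"slide":[0,0,0.15],"angular":[0,0,0],"claw":-0.6},{"slide":[0,0,0],"angular":[0,0,0],"claw":-0.6},{"slide":[0,0,0],"angular":[0,0,0],"claw":-0.6}]' | grep -E "tcp|^force"
python3 -m creep '[{"slide":[0,0,0.15],"angular":[0,0,0],"claw":-0.6},{"slide":[0,0,0],"angular":[0,0,0],"claw":-0.6},{"slide":[0,0,0],"angular":[0,0,0],"claw":-0.6}]' | grep -E "tcp|^force|rot"
```

```text
tcp_pos: [0.5173, 0.0087, 0.0383]
force: [1.2, 0.1, -0.5]
tcp_pos: [0.5174, 0.0087, 0.0368]
force: [0.3, 0.3, -0.7]
tcp_pos: [0.5174, 0.0087, 0.0353]
tool_rot: [0.997, -0.072, 0.002, 0.0]
force: [0.8, -0.2, -1.8]
```

```bash
python3 -m creep '[{"slide":[0,0,0.1],"angular":[0,0,0],"claw":-0.6},{"slide":[0,0,0],"angular":[0,0,0],"claw":-0.6},{"slide":[0,0,0],"angular":[0,0,0],"claw":-0.6}]' | grep -E "tcp|^force"
python3 -m creep '[{"slide":[0,0,0.1],"angular":[0,0,0],"claw":-0.6},{"slide":[0,0,0],"angular":[0,0,0],"claw":-0.6},{"slide":[0,0,0],"angular":[0,0,0],"claw":-0.6}]' | grep -E "tcp|^force"
```

```text
tcp_pos: [0.5175, 0.0087, 0.0344]
force: [0.2, -0.2, -1.4]
tcp_pos: [0.5177, 0.0087, 0.0342]
force: [-0.3, -0.0, 5.0]
```

Contact with the floor is at 0.0342, as predicted. I'll open slowly to a limited width and rise.

```bash
python3 -m creep '[{"slide":[0,0,0],"angular":[0,0,0],"claw":0.25},{"slide":[0,0,0],"angular":[0,0,0],"claw":0.35},{"slide":[0,0,0],"angular":[0,0,0],"claw":0.5},{"slide":[0,0,0],"angular":[0,0,0],"claw":0.6},{"slide":[0,0,0],"angular":[0,0,0],"claw":0.6},{"slide":[0,0,-0.5],"angular":[0,0,0],"claw":0.6},{"slide":[0,0,-1],"angular":[0,0,0],"claw":0.6},{"slide":[0,0,-2],"angular":[0,0,0],"claw":0.6},{"slide":[0,0,-3],"angular":[0,0,0],"claw":0.6},{"slide":[0,0,-3],"angular":[0,0,0],"claw":0.6}]'
python3 -m creep '[{"slide":[-1,-3,-1],"angular":[0,0,0],"claw":0.6},{"slide":[-1,-3,-1],"angular":[0,0,0],"claw":0.6},{"slide":[0,-3,0],"angular":[0,0,0],"claw":0.6},{"slide":[0,-3,0],"angular":[0,0,0],"claw":0.6},{"slide":[0,-3,0],"angular":[0,0,0],"claw":0.6},{"slide":[0,-3,0],"angular":[0,0,0],"claw":0.6},{"slide":[0,-3,0],"angular":[0,0,0],"claw":0.6},{"slide":[0,0,0],"angular":[0,0,0],"claw":0.6},{"slide":[0,0,0],"angular":[0,0,0],"claw":0.6}]'
python3 - <<'E'
from h import *
import cv2
a=viewer.snapshot("side")[170:300,220:380];b=viewer.snapshot("top")[170:300,190:350]
cv2.imwrite("pics/e.png",np.hstack([cv2.resize(x,(400,325),interpolation=cv2.INTER_CUBIC) for x in(a,b)]))
E
```

```text
t: 24.18
tcp_pos: [0.5164, 0.009, 0.1296]
tool_rot: [0.997, -0.072, 0.001, 0.0]
force: [1.0, -0.3, 0.2]
finger_gap: 0.796
gripper_force: 0.0
t: 24.93
tcp_pos: [0.5274, 0.221, 0.149]
tool_rot: [0.997, -0.071, 0.003, 0.0]
force: [-0.4, -0.6, -0.1]
finger_gap: 0.795
gripper_force: 0.0
```

View pics/e.png

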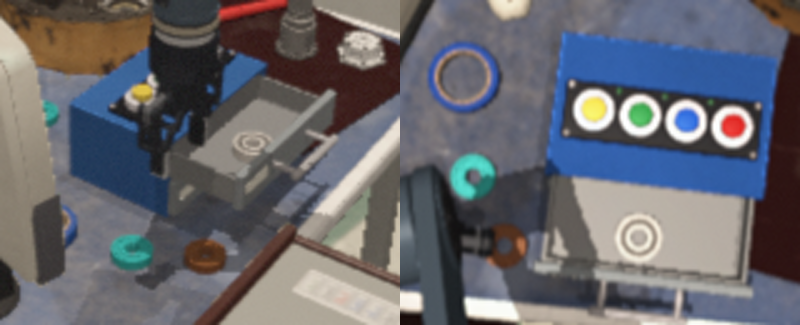

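The bearing lies flat in the open upper drawer, at top crop (638,238) and side crop (252,145). The drawer is fully out, the lower drawer is shut and the gripper is clear.

```bash
python3 -c "
from station import ticket
print(ticket.sign_off())"
```

```text
the job is handed in; nothing more can be done
None
```

The job is handed in: I pressed green, yellow and blue in order and pulled the upper drawer to its stop. The bearing lies flat and released on its floor, with the lower drawer shut and the gripper clear; sign-off returned no verdict.

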